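Take the green tube rack off its mixer

ROBOT

A 6-joint arm with a two-finger parallel gripper is mounted at the origin on the work surface. World frame = base frame: x ahead of the robot, y to its left, z up, the work surface at z = 0. Lengths are in m, angles in rad, forces in N, time in s.
With the tool pointing down it reaches from about 0.35 to 0.725 m from the base axis. Payload 4.3 kg.
Tool frame: the origin (TCP) lies midway between the tips of the shut fingers; the grasp point (between the pads) lies 19 mm behind it; z points along the fingers, y is the direction in which the jaws open and shut (so a half turn about z gives the same grasp; the last joint's range is limited). The gripper opens to 85 mm and grips with 20 to 120 N. Pads are 22 mm wide; open, the fingers measure 114 mm over their backs; the gripper's body (76 mm by 85 mm) begins 54 mm behind the grasp point. The pads swing forward as they close: fully open they stand 13 mm farther back than shut.
Start: joints at [1.221, 0.377, 0.081, 1.274, 0, 1.46], TCP at [0.137, 0.559, 0.231] pointing down, gripper open.
Joint ranges: [-2.72, 2.72], [-0.84, 1.66], [-1.02, 1.22], [-1.77, 2.12], [-1.37, 1.28], [-3.14, 3.14]. Speed limits (rad/s): [2.57, 2.57, 3.14, 3.14, 3.14, 3.14].

INTERFACE

Orientations are given as a unit quaternion [x, y, z, w].
In Python, from rig import status, eyes, job_done gives the robot as it stands.
- The arm moves only by the shell command python3 -m handwheel 'ROWS' [FORCE]. ROWS is JSON, a list that holds one entry, the list of rows, each a list of 7 numbers: the turn, a rotation vector about the tool's x, y, z in degrees, then the shift along the tool's x, y, z in mm, then the gripper command: -1 is fully open, 1 is shut, values between are in proportion. In form: [[[wx, wy, wz, dx, dy, dz, fingers], ...]]. A call has 1 to 20 rows; each row shifts and turns the commanded pose from where the row before left it, along the tool's axes as they then stand; what a row does not reach is not made up. A row lasts 1/10 s, in which the tool goes at most 50 mm and 8.59 degrees, less where a joint would pass 70% of its speed; a pose out of reach is approached as far as the arm can. A call with a gripper value outside its range is refused whole. The fingers move at their own pace and stop on an object; FORCE is the grip in N (left out, the last holds). Time passes only in rows, so rows that do not move let the fingers close. It gives the time, the measured TCP pose, the force and the opening at its end, in the units of the state.
- status.get_obs(): the state, without advancing time (a new reading comes with each control period).
- eyes.read_camera(name): name is "scene" or "top" or "wrist"; returns a dict with "color" (400x640x3 uint8, red, green, blue), "vfov" (degrees; the focal length in pixels is half the picture's height over the tangent of half this angle, whatever the lens; pixels are square), "cx", "cy" (the principal point, pixels), "R" (3x3) and "t" (3): a world point X has camera coordinates R X + t. Camera axes: x right, y down, z forward; pixel columns grow to the right and rows downward; lengths in m; the calibration is good to about 2 mm. A picture is of the moment at which its call begins. There is no depth.
- job_done(): hands the job in, once; it reports no verdict.
The state is a dict: "clock": time; "joint_pos": joint angles; "dq": joint speeds; "effort": joint torques, N m; "position": TCP position; "eef_rot": TCP orientation; "force": force on the tool from outside, world axes, zero at the start; "torque": the same for the moment, N m; "gripper_width": opening from 0.0 (shut) to 1.0 (fully open).
Only numpy, scipy, OpenCV 4.12 (cv2) and the standard library are available. Lean on these libraries where they do the work, as an engineer would, in place of code of your own. Each camera call takes 0.05 s, during which the arm holds its last target. There are 200 camera calls.

TASK

The samples in the green rack are mixed. Lift the spring finger that holds the green rack down on its mixer until it stays up by itself, then take the rack out and lower it into the shallow blue tray between or beside the mixers, flat on the tray's floor before you let go. Leave the red rack clamped under its own finger.

Things in the scene. Friction and masses are not known exactly. Their poses are not given: they have to be found in the camera images.
- green_rack: Bright green tube rack 120 (x) x 44 (y) x 36 mm high, 0.13 to 0.25 kg; white tube caps stand 8 mm higher on its middle 48 x 34 mm. Origin: centre of underside, z up. Its +x end is the one under the finger. Sits on a white mixer (230 x 140 mm, fixed), 65 mm above the bench, in a nest with 6 mm high rails, 2 mm play; lifts straight out once the finger is up. Hinge cheeks reach 58 mm above its underside.
- tray: Shallow empty blue plastic tray, 200 mm (its x) by 160 mm (its y), 22 mm high, walls and floor 5 mm thick, fixed to the bench. Origin: centre of its underside. (The deep dark blue bin and the white tray farther out on the bench are not meant.)
- green_finger (a joint): Spring hold-down finger on the green rack: steel arm, rubber foot, orange roller on top (20 mm dia., 26 mm wide, axis along rack y). Rad: 0 down, 1.8 up; below 0.9 it snaps shut (4 N at the roller when down), above 0.9 it swings up and stays. In the seated rack's frame: hinge axis along y at x 85, z 50 mm; closed roller centred at x 35, y 0, z 58 mm; lifts up and over towards +x.
- red_finger (a joint): Identical finger on the red rack, which has the same shape as the green one and sits in a second, identical white mixer. Rad: 0 = down on the rack, 1.8 = up. It is to stay down.
Things that resemble listed ones, but are neither listed nor needed, are in the scene too. Of the things shaped like the green_rack, the green one is meant.

How it is judged:
By the outcome, as a careful person would: the job done as asked, in the order asked, and still so for the second after the job is handed in, with the robot touching nothing.
It also fails if it takes over 56 s, if anything falls off the work surface, if the arm or the gripper's body presses on something with over 40 N, if the wrist force passes 120 N, or if a joint passes its speed limit or range.

## Working session

There is one attempt and no reset: what is moved stays moved. The work goes in short steps, Python scripts to look and compute and a shell command to move; the robot and the scene stay as the last step left them, time stands still between calls to the robot, and variables do not carry over. Pictures are saved under pics/ and viewed, about 8 in all and at most 12, crops included, and the job is handed in when it is done.

```bash
mkdir -p pics; ls; cat > h.py <<'E'
import numpy as np, cv2
from rig import status, eyes
def cam(n,save=None):
    d=eyes.read_camera(n); im=d["color"]
    if save: cv2.imwrite("pics/"+save,cv2.cvtColor(im,cv2.COLOR_RGB2BGR))
    return d
def ray(d,u,v,z):
    f=d["color"].shape[0]/2/np.tan(np.radians(d["vfov"])/2)
    R=np.array(d["R"]);t=np.array(d["t"]);c=-R.T@t
    r=R.T@np.array([(u-d["cx"])/f,(v-d["cy"])/f,1]); return c+r*(z-c[2])/r[2]
def proj(d,X):
    f=d["color"].shape[0]/2/np.tan(np.radians(d["vfov"])/2)
    p=np.array(d["R"])@np.array(X)+np.array(d["t"]); return p[:2]/p[2]*f+[d["cx"],d["cy"]]
E
python3 - <<'E'
from h import *
import pickle
o=status.get_obs();print({k:np.round(v,3) for k,v in o.items()})
D={n:cam(n,n+"0.png") for n in("top","scene")}
pickle.dump(D,open("d0.pkl","wb"))
for n in D: print(n,{k:np.round(D[n][k],3) for k in("vfov","cx","cy","R","t")})
a=np.vstack([cv2.imread("pics/top0.png")[:,:],]);
E
```

```text
pics
{'clock': np.float64(0.0), 'joint_pos': array([ 1.221,  0.378,  0.08 ,  1.274, -0.   ,  1.46 ]), 'dq': array([ 0.   ,  0.   ,  0.   ,  0.001,  0.001, -0.   ]), 'effort': array([-0.0000e+00, -4.6361e+01,  2.6987e+01,  2.1000e-02, -0.0000e+00,
       -0.0000e+00]), 'position': array([0.136, 0.558, 0.23 ]), 'eef_rot': array([ 0.12 ,  0.993, -0.001, -0.   ]), 'force': array([-0.26 ,  0.69 ,  0.897]), 'torque': array([ 0.028, -0.012, -0.04 ]), 'gripper_width': np.float64(0.997)}
top {'vfov': np.float64(43.427), 'cx': np.float64(322.289), 'cy': np.float64(194.818), 'R': array([[ 0.005, -1.   ,  0.017],
       [-0.997, -0.007, -0.08 ],
       [ 0.08 , -0.017, -0.997]]), 't': array([0.052, 0.435, 1.222])}
scene {'vfov': np.float64(50.725), 'cx': np.float64(319.509), 'cy': np.float64(198.876), 'R': array([[-0.098,  0.995,  0.02 ],
       [ 0.533,  0.07 , -0.843],
       [-0.841, -0.071, -0.537]]), 't': array([-0.05 , -0.142,  1.458])}
```

View pics/top0.png

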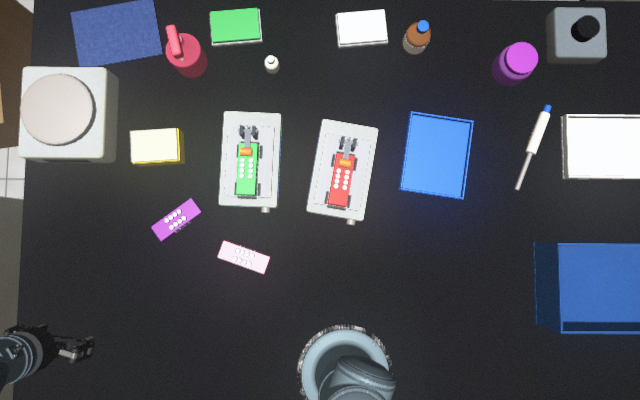

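View pics/scene0.png

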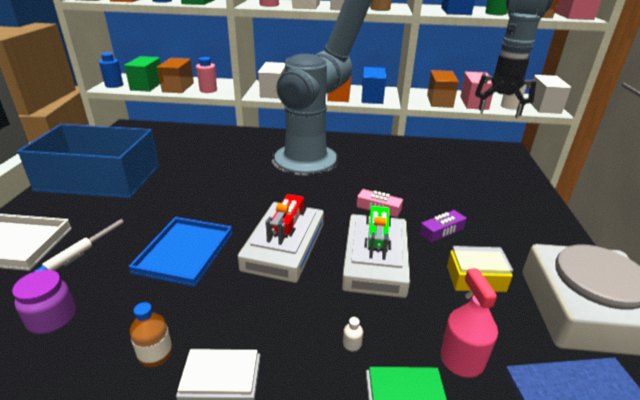

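The top view shows the green rack at about (247,172), its finger hinge towards image-up (world +x) and the orange roller at (246,152). The red rack is at (342,178) and the blue tray at (437,155). The scene view agrees.

```bash
python3 - <<'E'
from h import *
import pickle
D=pickle.load(open("d0.pkl","rb")); d=D["top"]
hsv=cv2.cvtColor(d["color"],cv2.COLOR_RGB2HSV)
def blob(lo,hi,box,z,name):
    m=cv2.inRange(hsv,np.array(lo),np.array(hi)); k=np.zeros_like(m);x0,y0,x1,y1=box;k[y0:y1,x0:x1]=255;m&=k
    c=max(cv2.findContours(m,0,2)[0],key=cv2.contourArea)
    r=cv2.minAreaRect(c);b=cv2.boxPoints(r)
    P=np.array([ray(d,*p,z)[:2] for p in b])
    e=[P[1]-P[0],P[2]-P[1]]
    print(name,"px",np.round(r[0],1),"ctr",P.mean(0).round(4),"sides",[round(float(np.linalg.norm(v)),4) for v in e],"ang",[round(float(np.degrees(np.arctan2(v[1],v[0]))),1) for v in e]); return m
blob((45,100,60),(75,255,255),(225,125,270,205),.101,"green")
blob((0,150,60),(6,255,255),(310,130,370,215),.101,"red")
blob((8,120,120),(25,255,255),(230,140,262,165),.128,"roller")
blob((0,0,90),(179,80,255),(210,105,290,215),.06,"mixer")
blob((0,0,90),(179,80,255),(302,112,385,226),.06,"mixer red")
blob((95,120,100),(120,255,255),(395,105,480,205),.022,"tray")
im=cv2.cvtColor(d["color"],cv2.COLOR_RGB2BGR)[100:225,205:300]
cv2.imwrite("pics/crop1.png",cv2.resize(im,None,fx=4.5,fy=4.5,interpolation=2))
E
```

```text
green px [246.4 168.5] ctr [0.4875 0.2313] sides [0.1203, 0.0445] ang [-1.9, -92.6]
red px [343.1 205.3] ctr [0.4039 0.0084] sides [0.001, 0.0051] ang [-26.4, -116.3]
roller px [245.5 151.5] ctr [0.5223 0.2304] sides [0.0247, 0.0159] ang [-89.5, -179.0]
mixer px [250.  161.1] ctr [0.5115 0.2287] sides [0.2412, 0.1451] ang [-2.1, -92.9]
mixer red px [341.4 172.1] ctr [0.4868 0.0101] sides [0.2422, 0.1434] ang [-9.5, -99.6]
tray px [436.3 155.1] ctr [ 0.5353 -0.2276] sides [0.2041, 0.1655] ang [-8.6, -97.8]
```

View pics/crop1.png

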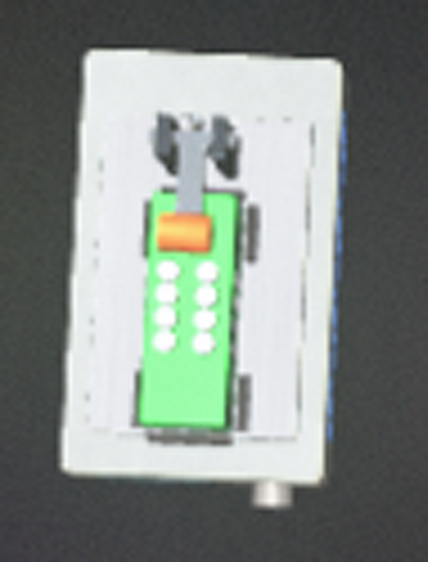

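Rack centre is (0.4875, 0.2313) with yaw about -2°, and the roller sits where predicted. The tray centre is (0.535, -0.228) with yaw about -8.6°. Next I move over the roller with the jaws along rack y.

```bash
python3 -m handwheel '[[[0,0,-6,0,0,0,-1],[0,0,-6,0,0,0,-1],[0,0,0,-33,-26,0,-1],[0,0,0,-33,-26,0,-1],[0,0,0,-33,-26,0,-1],[0,0,0,-33,-26,0,-1],[0,0,0,-33,-26,0,-1],[0,0,0,-33,-26,0,-1],[0,0,0,-33,-26,0,-1],[0,0,0,-33,-26,0,-1],[0,0,0,-33,-26,0,-1],[0,0,0,-33,-26,0,-1],[0,0,0,-33,-26,0,-1],[0,0,0,-33,-26,0,-1],[0,0,0,0,0,0,-0.3],[0,0,0,0,0,0,-0.3],[0,0,0,0,0,0,-0.3]]]' 20
cat > w.py <<'E'
from h import *
import sys,pickle
d=cam("wrist",sys.argv[1]); pickle.dump(d,open("w.pkl","wb"))
from scipy.spatial.transform import Rotation as Ro
o=status.get_obs(); R=Ro.from_quat(o["eef_rot"]).as_matrix(); print("pos",o["position"].round(4),"toolx",R[:,0].round(3),"tooly",R[:,1].round(3),"z",R[:,2].round(3),"F",o["force"].round(1),"w",o["gripper_width"].round(3))
hsv=cv2.cvtColor(d["color"],cv2.COLOR_RGB2HSV)
for n,lo,hi,z in(("green",(45,100,60),(75,255,255),.101),("orange",(8,120,120),(20,255,255),.123)):
    m=cv2.inRange(hsv,np.array(lo),np.array(hi)); c=cv2.findContours(m,0,2)[0]
    if not c: continue
    c=max(c,key=cv2.contourArea); r=cv2.minAreaRect(c); P=np.array([ray(d,*p,z)[:2] for p in cv2.boxPoints(r)])
    e=[P[1]-P[0],P[2]-P[1]]
    print(n,np.round(r[0],0),"ctr",P.mean(0).round(4),[(round(float(np.linalg.norm(v)),4),round(float(np.degrees(np.arctan2(v[1],v[0]))),1)) for v in e])
E
python3 w.py w1.png
```

```text
clock: 1.8
position: [0.5219, 0.2352, 0.231]
eef_rot: [0.015, 1.0, 0.0, -0.001]
force: [-1.0, -0.1, 0.4]
gripper_width: 0.648Traceback (most recent call last):
  File "w.py", line 5, in <module>
    o=status.get_obs(); R=Ro.from_quat(o["eef_rot"]).as_matrix(); print("pos",o["position"].round(4),"toolx",R[:,0].round(3),"tooly",R[:,1].round(3),"z",R[:,2].round(3),"F",o["force"].round(1),"w",o["gripper_width"].round(3))
                                                                                                                                                                                                     ^^^^^^^^^^^^^^^^^^^^^^^^
AttributeError: 'float' object has no attribute 'round'
```

View pics/w1.png

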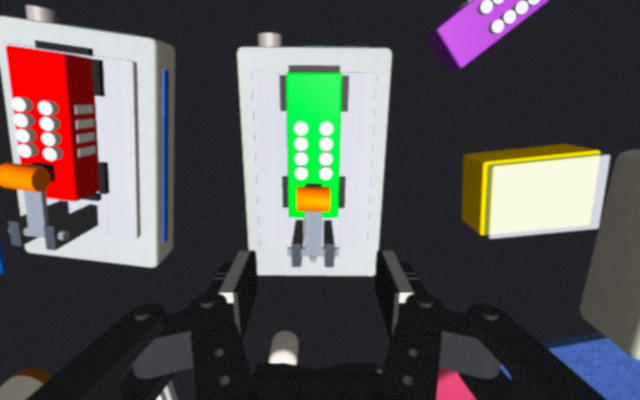

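The wrist view shows the roller at (313,200) on the green rack, pointing almost straight along the image, with the finger closed.

```bash
sed -i 's/o\["gripper_width"\].round(3)/o["gripper_width"]/' w.py; python3 w.py w2.png; python3 - <<'E'
import pickle; from h import *
d=pickle.load(open("w.pkl","rb"))
hsv=cv2.cvtColor(d["color"],cv2.COLOR_RGB2HSV); m=cv2.inRange(hsv,np.array((8,120,120)),np.array((20,255,255))); m[:,:270]=0;m[:,360:]=0
x,y,w,h=cv2.boundingRect(cv2.findNonZero(m)); print(x,y,w,h,[ray(d,u,y+h/2,.125)[:2].round(4) for u in(x,x+w/2,x+w)])
E
```

```text
pos [0.5218 0.2356 0.2313] toolx [-1.     0.029  0.001] tooly [0.029 1.    0.   ] z [-0.001  0.    -1.   ] F [-0.2  0.1  0.6] w 0.645046751869941
green [313. 144.] ctr [0.4872 0.2354] [(0.1188, 176.7), (0.0439, 88.3)]
orange [ 20. 177.] ctr [0.4984 0.0077] [(0.0217, 158.8), (0.0313, 84.1)]
297 187 32 24 [array([0.5222, 0.2215]), array([0.5226, 0.234 ]), array([0.523 , 0.2466])]
```

```bash
python3 -m handwheel '[[[0,0,0,-3,-2.5,0,-0.3],[0,0,0,0,0,30,-0.3],[0,0,0,0,0,30,-0.3],[0,0,0,0,0,30,-0.3],[0,0,0,0,0,20,-0.3],[0,0,0,0,0,12,-0.3],[0,0,0,0,0,0,-0.3],[0,0,0,0,0,0,1],[0,0,0,0,0,0,1],[0,0,0,0,0,0,1],[0,0,0,0,0,0,1],[0,0,0,0,0,0,1]]]' 30
```

```text
clock: 3.1
position: [0.527, 0.2327, 0.111]
eef_rot: [0.015, 1.0, 0.001, 0.001]
force: [-1.2, 1.1, 6.1]
gripper_width: 0.298
```

```bash
python3 -m handwheel '[[[0,0,0,-1.2,0,-5,1],[0,0,0,-1.4,0,-5,1],[0,0,0,-2,0,-4.5,1],[0,0,0,-2.5,0,-4.5,1],[0,0,0,-3,0,-4,1],[0,0,0,-3.2,0,-4,1],[0,0,0,-3.7,0,-3.5,1],[0,0,0,-4,0,-3.1,1],[0,0,0,-4.3,0,-2.7,1],[0,0,0,-4.5,0,-2.3,1],[0,0,0,-4.8,0,-1.8,1],[0,0,0,-4.9,0,-1.3,1],[0,0,0,-5,0,-0.8,1],[0,0,0,-5,0,-0.3,1],[0,0,0,0,0,0,1]]]'; python3 w.py w3.png
```

```text
clock: 4.6
position: [0.5765, 0.2308, 0.1531]
eef_rot: [0.015, 1.0, 0.0, 0.001]
force: [-1.0, 3.5, 0.3]
gripper_width: 0.288
pos [0.5764 0.2308 0.1531] toolx [-1.     0.03  -0.002] tooly [0.03  1.    0.001] z [ 0.002  0.001 -1.   ] F [-1.1  4.7  0.3] w 0.29331958792129215
green [318.  88.] ctr [0.5001 0.2349] [(0.0439, 88.3), (0.0939, 0.6)]
orange [316. 250.] ctr [0.5846 0.2317] [(0.0364, 88.2), (0.0284, -0.0)]
```

View pics/w3.png

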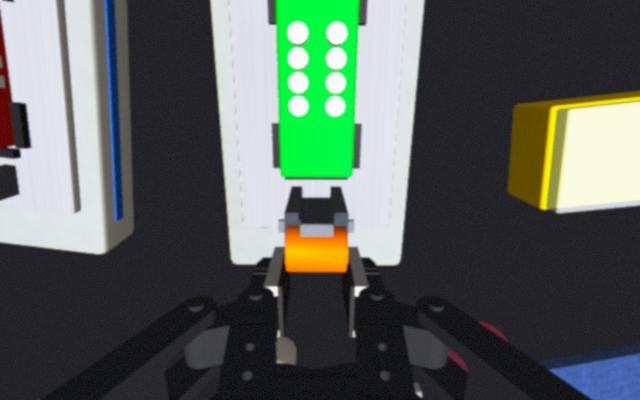

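The roller is held at (316,250) with the finger well past its switching angle. I release, rise, go over the rack and look.

```bash
python3 -m handwheel '[[[0,0,0,0,0,0,-0.1],[0,0,0,0,0,0,-0.1],[0,0,0,0,0,0,-0.3],[0,0,0,0,0,-15,-0.3],[0,0,0,0,0,-25,-1],[0,0,0,0,0,-30,-1],[0,0,0,30,0,0,-1],[0,0,0,30,1,0,-1],[0,0,0,29,0,0,-1],[0,0,0,0,0,0,-1],[0,0,0,0,0,0,-1]]]'; python3 w.py w4.png; python3 - <<'E'
from h import *
d=cam("scene"); im=cv2.cvtColor(d["color"],cv2.COLOR_RGB2BGR)[150:310,220:480]
w=cv2.imread("pics/w4.png"); s=cv2.resize(im,(640,394))
cv2.imwrite("pics/v5.png",cv2.resize(np.vstack([w,s]),(480,596)))
E
```

```text
clock: 5.75
position: [0.4863, 0.2341, 0.2225]
eef_rot: [0.015, 1.0, -0.0, 0.001]
force: [0.2, 1.0, 0.4]
gripper_width: 1.001
pos [0.4871 0.2342 0.2225] toolx [-1.     0.03  -0.002] tooly [ 0.03  1.   -0.  ] z [ 0.002 -0.    -1.   ] F [ 0.5 -0.4  0.2] w 1.000139317911627
green [316. 188.] ctr [0.4871 0.2351] [(0.0434, 88.3), (0.1214, -0.3)]
orange [ 22. 223.] ctr [0.4983 0.0049] [(0.0228, 158.8), (0.0325, 83.8)]
```

View pics/v5.png

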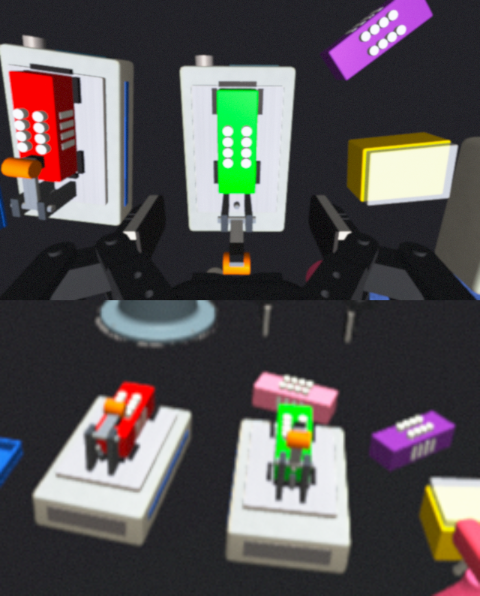

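The finger stays up, with its roller behind the hinge in both views, and the red finger is still down. I grasp the rack.

```bash
python3 -m handwheel '[[[0,0,0,0,0.8,30,-0.6],[0,0,0,0,0,35,-0.6],[0,0,0,0,0,35,-0.6],[0,0,0,0,0,25,-0.6],[0,0,0,0,0,15,-0.6],[0,0,0,0,0,10,-0.6],[0,0,0,0,0,0,-0.6],[0,0,0,0,0,0,1],[0,0,0,0,0,0,1],[0,0,0,0,0,0,1],[0,0,0,0,0,0,1],[0,0,0,0,0,0,1]]]' 45
```

```text
clock: 7.05
position: [0.4877, 0.2355, 0.0734]
eef_rot: [0.015, 1.0, 0.0, 0.001]
force: [0.7, -0.5, 6.0]
gripper_width: 0.507
```

```bash
python3 -m handwheel '[[[0,0,0,0,0,-4,1],[0,0,0,0,0,-6,1],[0,0,0,0,0,-12,1],[0,0,0,0,0,-20,1],[0,0,0,0,0,-28,1],[0,0,0,0,0,-30,1],[0,0,0,0,0,-25,1],[0,0,0,0,0,-12,1],[0,0,0,0,0,0,1],[0,0,0,0,0,0,1]]]'; python3 w.py w6.png; python3 - <<'E'
from h import *
d=cam("scene"); im=cv2.cvtColor(d["color"],cv2.COLOR_RGB2BGR)[120:310,220:480]
w=cv2.imread("pics/w6.png"); s=cv2.resize(im,(640,468))
cv2.imwrite("pics/v7.png",cv2.resize(np.vstack([w,s]),(440,596)))
d=cam("top","top7.png")
E
```

```text
clock: 8.05
position: [0.4859, 0.235, 0.2083]
eef_rot: [0.015, 1.0, -0.0, -0.001]
force: [-0.5, 0.5, -2.7]
gripper_width: 0.508
pos [0.4854 0.2348 0.2076] toolx [-1.     0.03   0.003] tooly [ 0.03   1.    -0.001] z [-0.003 -0.001 -1.   ] F [-0.2 -0.1 -2. ] w 0.5029956128631388
green [316. 252.] ctr [0.546  0.2341] [(0.0908, 88.2), (0.2195, 1.4)]
orange [ 13. 232.] ctr [0.4992 0.0104] [(0.019, 88.2), (0.0232, -16.4)]
```

View pics/v7.png

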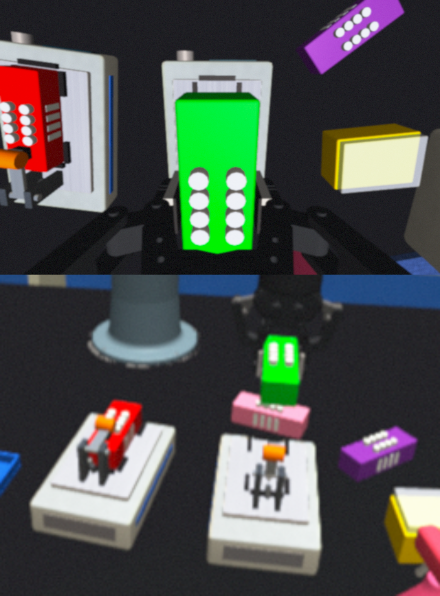

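```bash
python3 -m handwheel '[[[0,0,0,-2,-15,0,1],[0,0,0,-4,-30,0,1],[0,0,0,-4.5,-33,0,1],[0,0,0,-4.5,-33,0,1],[0,0,0,-4.5,-33,0,1],[0,0,0,-4.5,-33,0,1],[0,0,0,-4.5,-33,0,1],[0,0,0,-4.5,-33,0,1],[0,0,0,-4.5,-33,0,1],[0,0,0,-4.5,-33,0,1],[0,0,0,-4.5,-33,0,1],[0,0,0,-4.5,-33,0,1],[0,0,0,-4.5,-33,0,1],[0,0,0,-4.5,-33,0,1],[0,0,0,-3,-20,0,1],[0,0,2.5,0,0,0,1],[0,0,2.5,0,0,0,1],[0,0,2,0,0,0,1],[0,0,0,0,0,0,1],[0,0,0,0,0,0,1]]]'; python3 w.py w8.png; python3 - <<'E'
from h import *
d=cam("scene"); im=cv2.cvtColor(d["color"],cv2.COLOR_RGB2BGR)[120:310,80:340]
w=cv2.imread("pics/w8.png"); s=cv2.resize(im,(640,468))
cv2.imwrite("pics/v9.png",cv2.resize(np.vstack([w,s]),(440,596)))
E
```

```text
clock: 10.2
position: [0.535, -0.2274, 0.2087]
eef_rot: [0.076, 0.997, 0.0, -0.0]
force: [-0.6, 0.5, -0.9]
gripper_width: 0.502
pos [ 0.5351 -0.2274  0.2088] toolx [-0.989  0.151  0.001] tooly [0.151 0.989 0.   ] z [-0.001  0.001 -1.   ] F [-0.6  0.1 -0.8] w 0.5050914781498701
green [316. 253.] ctr [ 0.5955 -0.236 ] [(0.0903, 81.3), (0.2185, -5.6)]
orange [630. 114.] ctr [ 0.5028 -0.009 ] [(0.0, 0.0), (0.0021, -135.9)]
```

View pics/v9.png

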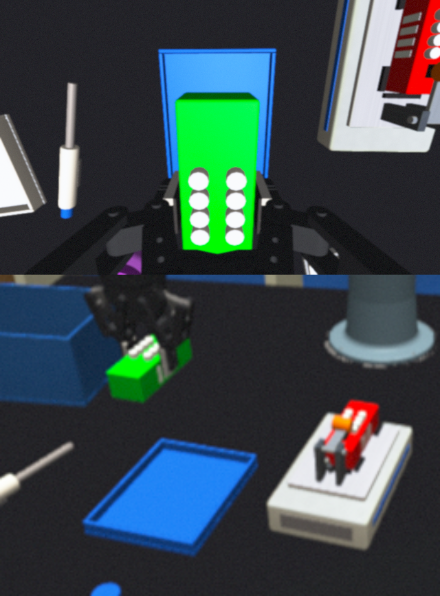

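The rack hangs level, square with the tray and centred over it. I lower it, slowly near the floor.

```bash
python3 -m handwheel '[[[0,0,0,0,0,20,1],[0,0,0,0,0,35,1],[0,0,0,0,0,35,1],[0,0,0,0,0,35,1],[0,0,0,0,0,30,1],[0,0,0,0,0,18,1],[0,0,0,0,0,10,1],[0,0,0,0,0,4,1],[0,0,0,0,0,2,1],[0,0,0,0,0,2,1],[0,0,0,0,0,0,1],[0,0,0,0,0,0,1]]]';python3 -m handwheel '[[[0,0,0,0,0,1.5,1],[0,0,0,0,0,1.5,1],[0,0,0,0,0,0,1],[0,0,0,0,0,0,1]]]'
```

```text
clock: 11.5
position: [0.536, -0.2279, 0.0189]
eef_rot: [0.076, 0.997, -0.0, 0.001]
force: [0.1, -1.1, -1.8]
gripper_width: 0.506
clock: 11.9
position: [0.5353, -0.2275, 0.015]
eef_rot: [0.076, 0.997, 0.0, -0.0]
force: [0.1, 0.4, -2.8]
gripper_width: 0.501
```

```bash
python3 -m handwheel '[[[0,0,0,0,0,1,1],[0,0,0,0,0,0,1],[0,0,0,0,0,0,1]]]';python3 -m handwheel '[[[0,0,0,0,0,1,1],[0,0,0,0,0,0,1],[0,0,0,0,0,0,1]]]'
```

```text
clock: 12.2
position: [0.5353, -0.2276, 0.014]
eef_rot: [0.076, 0.997, 0.0, -0.0]
force: [-0.5, -0.5, -1.4]
gripper_width: 0.504
clock: 12.5
position: [0.5355, -0.2276, 0.0134]
eef_rot: [0.076, 0.997, -0.0, 0.0]
force: [-1.7, 0.3, 1.5]
gripper_width: 0.508
```

```bash
python3 -m handwheel '[[[0,0,0,0,0,1,1],[0,0,0,0,0,0,1],[0,0,0,0,0,0,1]]]';  python3 - <<'E'
from h import *
d=cam("scene"); im=cv2.cvtColor(d["color"],cv2.COLOR_RGB2BGR)[180:310,110:340]
print(status.get_obs()["force"].round(1))
cv2.imwrite("pics/v10.png",cv2.resize(im,None,fx=3,fy=3,interpolation=2))
E
```

```text
clock: 12.8
position: [0.5355, -0.2277, 0.0134]
eef_rot: [0.076, 0.997, -0.0, 0.0]
force: [-3.5, 2.1, 10.2]
gripper_width: 0.505
[-4.1  1.6 10.3]
```

View pics/v10.png

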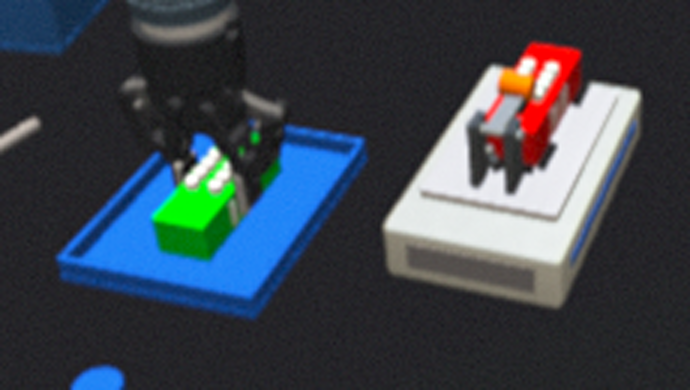

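The floor carries the rack: the force rose to 10 N with TCP at z 0.0134, as predicted, and the picture shows it flat in the tray. I open and withdraw.

```bash
python3 -m handwheel '[[[0,0,0,0,0,-0.7,0.8],[0,0,0,0,0,0,-0.4],[0,0,0,0,0,0,-0.5],[0,0,0,0,0,0,-0.5],[0,0,0,0,0,0,-0.5],[0,0,0,0,0,-10,-0.5],[0,0,0,0,0,-20,-0.5],[0,0,0,0,0,-40,-0.5],[0,0,0,0,0,-40,-0.5],[0,0,0,0,0,-40,-0.5],[0,0,0,0,0,-40,-0.5],[0,0,0,0,0,0,-0.5],[0,0,0,0,0,0,-0.5]]]';  python3 - <<'E'
from h import *
d=cam("scene"); im=cv2.cvtColor(d["color"],cv2.COLOR_RGB2BGR)[160:310,110:430]
t=cam("top"); tm=cv2.cvtColor(t["color"],cv2.COLOR_RGB2BGR)[90:240,200:520]
cv2.imwrite("pics/v11.png",cv2.resize(np.vstack([im,tm]),None,fx=1.98,fy=1.98,interpolation=2))
E
python3 w.py w11.png
```

```text
clock: 14.15
position: [0.5364, -0.2281, 0.2047]
eef_rot: [0.076, 0.997, -0.001, 0.002]
force: [-0.0, -0.1, -0.5]
gripper_width: 0.752
pos [ 0.5344 -0.227   0.2014] toolx [-0.988  0.152  0.003] tooly [0.152 0.988 0.001] z [-0.002  0.001 -1.   ] F [ 0.1 -0.4  0. ] w 0.7495400732849304
green [316. 177.] ctr [ 0.5194 -0.2241] [(0.0321, 81.2), (0.0946, -7.6)]
orange [639. 115.] ctr [ 0.5028 -0.0092] [(0.0003, 110.6), (0.0016, 30.2)]
```

View pics/v11.png

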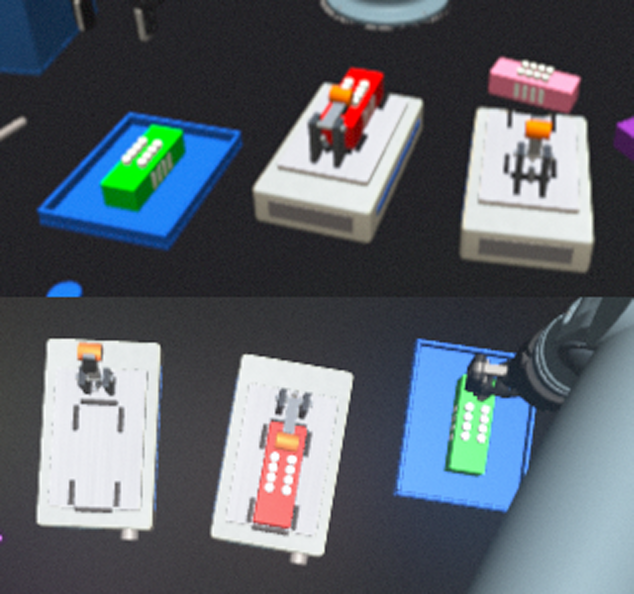

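The rack lies flat in the tray. The green finger is up, the red finger is down on its rack, and the gripper is clear.

```bash
python3 -c "
from rig import job_done
print(job_done())"
```

```text
the job is handed in; nothing more can be done
None
```

The green rack is now in the shallow blue tray and the job is handed in, at about 14 s of the 56 s allowed.

- **Finger:** I gripped the green finger's roller, swung it along its arc past the point where it stays up, and let go. It was still up in the last pictures.
- **Rack:** I lifted the rack straight out and lowered it into the tray. I released it only once the floor was carrying it: the force on the tool rose to 10 N, at the height I had predicted.
- **Last checks:** The final scene and top pictures show the rack flat inside the tray and the red rack still clamped under its own finger. The gripper is well clear, reading no force.
- **Disagreement:** The top and wrist cameras put the green rack about 4 mm apart in y. I used the wrist value for the rack, and the grip closed on it cleanly.

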